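Set up a soldering station with a heat-sink stack on the preheating plate

ROBOT

A 6-joint arm with a two-finger parallel gripper is mounted at the origin on the work surface. World frame = base frame: x ahead of the robot, y to its left, z up, the work surface at z = 0. Lengths are in mm, angles in rad, forces in N, time in s.
With the tool pointing down it reaches from about 350 to 975 mm from the base axis. Payload 7.1 kg.
Tool frame: the origin (TCP) lies at the very end of the fingers, on their centre line; the grasp point (between the pads) lies 19 mm behind it; z points along the fingers, y is the direction in which the jaws open and shut (so a half turn about z gives the same grasp; the last joint's range is limited). The gripper opens to 88 mm and grips with 3 to 60 N. Pads are 20 mm wide; open, the fingers measure 115 mm over their backs; the gripper's body (75 mm by 178 mm) begins 61 mm behind the grasp point.
Start: joints at [-1.232, 0.423, 1.63, -0, 1.089, -0.019], TCP at [218.901, -585.395, 222.675] pointing down, gripper open.
Joint ranges: [-3, 3], [-0.9, 2.11], [0.09, 2.58], [-1.31, 4.45], [0.11, 2.69], [-2.54, 2.54]. Speed limits (rad/s): [2.39, 2.39, 3.01, 3.14, 3.14, 3.14].

INTERFACE

Orientations are given as a rotation vector (axis times angle).
In Python, from workcell import * gives the robot as it stands.
- The arm moves only by the tool play_rows, never from a script. Its argument "plan" is text: rows parted by semicolons, each of 7 numbers parted by spaces: the finger opening in cm, from 0 to 8.78, then the shift along the tool's x, y, z in cm, then the turn, a rotation vector about the tool's x, y, z in degrees. A call has 1 to 20 rows; each row shifts and turns the commanded pose from where the row before left it, along the tool's axes as they then stand; what a row does not reach is not made up. A row lasts 1/8 s, in which the tool goes at most 62.5 mm and 10.7 degrees, less where a joint would pass 70% of its speed; a pose out of reach is approached as far as the arm can. A call is refused whole if a number of a shift passes 6.25 or a number of a turn 10.7, either way. A call with a gripper value outside its range is refused whole. The fingers move at their own pace and stop on an object; the grip force is fixed at half the most. Time passes only in rows, so rows that do not move let the fingers close. It gives the time, the measured TCP pose, the force and the opening at its end, in the units of the state.
- get_obs(): the state, without advancing time (a new reading comes with each control period).
- get_image(name): name is "scene" or "top" or "wrist"; returns a dict with "pixels" (400x640x3 uint8, red, green, blue), "range_z" (400x640 float32, mm along the optical axis (not along the pixel's ray), 0 where there is no reading), "fx", "fy", "cx", "cy" (pixels), "eye" and "attitude" of the camera in the world. Camera axes: x right, y down, z forward; pixel columns grow to the right and rows downward; lengths in mm; the calibration is good to about 2 mm. A picture is of the moment at which its call begins.
- close_job(): hands the job in, once; it reports no verdict.
The state is a dict: "t": time; "qpos": joint angles; "qvel": joint speeds; "joint_torque": joint torques, N m; "ee_pos": TCP position; "orientation": TCP orientation; "ft_force": force on the tool from outside, world axes, zero at the start; "moment": the same for the moment, N m; "width": finger opening in mm.
Only numpy, scipy, OpenCV 4.12 (cv2) and the standard library are available. Lean on these libraries where they do the work, as an engineer would, in place of code of your own. Each camera call takes 0.05 s, during which the arm holds its last target. There are 200 camera calls.

TASK

Get this place ready for soldering the heat sink: lay the copper base in the middle of the hot plate, stand the larger heat sink on the middle of the base, fins up, both with their long sides along the plate's long side, and set the steel weight gently on the middle of the fins. Stand the rosin tin on the bench in the middle of the gap between hot plate and iron stand, and the solder reel upright on the bench about 4 cm off the middle of the hot plate's other end, the one away from the stand. Leave the flux bottle and the small spare heat sink where they are.

Things in the scene. Friction and masses are not known exactly. Their poses are not given: they have to be found in the camera images.
- hot_plate: Hot plate, fixed: white steel case 150 mm deep (its x) by 200 mm long (its y), black vent slots at both ends, top at 48 mm; in its middle a dark heated plate 136 (x) by 130 mm (y), its flat top 56 mm above the bench. It stands left or right of the iron stand, turned by up to 0.12 rad. Origin: centre of its underside, at bench height; z up; knob and display on its -x side.
- iron_stand: Soldering-iron stand, fixed to the bench: dark base 135 mm deep (its x) by 80 mm wide (its y), 16 mm thick, with a sloping steel funnel holding an iron whose grey handle leans towards the stand's -x; 150 mm tall in all, nothing overhangs the base. Origin: centre of the base's underside; z up.
- copper_base: Loose copper plate, 56 mm (its x) by 80 mm (its y) by 10 mm thick, with a silvery tinned pad on top and a hole mark near each corner; about 0.39 kg. It lies flat on the bench. Origin: centre of its underside; z up. Easily gripped across its 56 mm width (along its x), fingertips close to the bench.
- heat_sink: The larger of the two loose finned aluminium heat sinks: 44 mm (its x) by 60 mm (its y), 32 mm tall, a 5 mm base with seven 2 mm fins that run along its y; about 0.11 kg. The outer fins are flush with the base's sides, so it can be gripped across its 44 mm width (along its x). Origin: centre of its underside; z up.
- weight: Loose dark steel hold-down weight: a block 40 by 40 mm and 34 mm tall with a bright round knob on top, 18 mm in diameter and 28 mm tall (62 mm in all); about 0.5 kg. Origin: centre of its underside; z up.
- rosin_tin: Loose round open aluminium tin, 60 mm in diameter and 26 mm tall, filled with solid amber rosin to 4 mm below the rim; about 0.07 kg. It stands upright. Origin: centre of its underside; z up.
- solder_reel: Loose reel of solder standing on one of its flanges: black flanges 54 mm in diameter, 50 mm tall, silvery winding between them; about 0.25 kg. Origin: centre of its underside; z up. It can be gripped across its 54 mm flanges.
- flux_bottle: Bystander: brown closed flux bottle with a black cap and a paper label, 38 mm in diameter, 85 mm tall, loose on the bench. Origin: centre of its underside. To be left where it is.
- spare_sink: Bystander: the small spare finned aluminium heat sink, 30 mm (its x) by 34 mm (its y), 14 mm tall, loose on the bench. Origin: centre of its underside. To be left where it is.

How it is judged (in metres and radians):
At the end, for the whole second after the job is handed in: Base on plate centre ±15 mm, heat sink on base ±8 mm, both lined up within 0.15 rad; weight on fins ±10 mm; tin in the gap, under 210 mm from plate and 150 mm from stand centre; reel 135-210 mm off plate centre at the free end, ±50 mm across; all upright, at rest; bottle, spare within 20 mm (x of copper_base in the frame of hot_plate between -0.015 and 0.015 m and y of copper_base in the frame of hot_plate between -0.015 and 0.015 m and z of copper_base in the frame of hot_plate between 0.052 and 0.06 m and angle between the y axis of copper_base and the y axis of hot_plate, either way round below 0.17 rad and x of heat_sink in the frame of copper_base between -0.008 and 0.008 m and y of heat_sink in the frame of copper_base between -0.01 and 0.01 m and z of heat_sink in the frame of copper_base between 0.007 and 0.013 m and angle between the y axis of heat_sink and the y axis of copper_base, either way round below 0.15 rad and x of weight in the frame of heat_sink between -0.01 and 0.01 m and y of weight in the frame of heat_sink between -0.012 and 0.012 m and z of weight in the frame of heat_sink between 0.028 and 0.036 m and horizontal distance between rosin_tin and hot_plate below 0.21 m and horizontal distance between rosin_tin and iron_stand below 0.15 m and height (world z) of each of rosin_tin, solder_reel below 0.01 m and x of rosin_tin in the frame of hot_plate between -0.075 and 0.075 m and x of rosin_tin in the frame of iron_stand between -0.07 and 0.07 m and x of solder_reel in the frame of hot_plate between -0.05 and 0.05 m and ((y of iron_stand in the frame of hot_plate above 0 m and y of solder_reel in the frame of hot_plate between -0.21 and -0.135 m) or (y of iron_stand in the frame of hot_plate below 0 m and y of solder_reel in the frame of hot_plate between 0.135 and 0.21 m)) and angle between each of copper_base, heat_sink, weight, rosin_tin, solder_reel's own z axis and vertical below 0.06 rad and linear speed of each of copper_base, heat_sink, weight, rosin_tin, solder_reel below 0.01 m/s and angular speed of each of copper_base, heat_sink, weight, rosin_tin, solder_reel below 0.1 rad/s and distance of each of flux_bottle, spare_sink from where it was at the start of the episode below 0.02 m); the robot touches nothing.
It fails at once if the flux bottle was pushed away or knocked over (distance of flux_bottle from where it was at the start of the episode above 0.03 m or angle between flux_bottle's own z axis and vertical above 0.5 rad).
It fails at once if the spare heat sink was moved (distance of spare_sink from where it was at the start of the episode above 0.03 m).
It fails at once if the weight was dropped or banged onto the heat sink (over 0.3 m/s within 18 mm of its fins) (linear speed of weight above 0.3 m/s and horizontal distance between weight and heat_sink below 0.03 m and z of weight in the frame of heat_sink between 0.02 and 0.05 m).
It also fails if it takes over 120 s, if anything falls off the work surface, if the arm or the gripper's body presses on something with over 40 N, if the wrist force passes 120 N, or if a joint passes its speed limit or range.

## Working session

There is one attempt and no reset: what is moved stays moved. The work goes in short steps, Python scripts to look and compute and a tool call to move; the robot and the scene stay as the last step left them, time stands still between calls to the robot, and variables do not carry over. Pictures are saved under pics/ and viewed, about 12 in all and at most 16, crops included, and the job is handed in when it is done.

Besides the shell and the picture viewer there is one more tool, called after "Request:" by a JSON object that holds its "op" and its "data", one argument or row to a line. play_rows: Moves the arm, as the interface text tells. Its arguments: {"type":"object","properties":{"plan":{"type":"string"}},"required":["plan"]}

```bash
mkdir -p pics
cat > h.py <<'E'
from workcell import *
import numpy as np, cv2
from scipy.spatial.transform import Rotation as R
def att(a):
    a=np.array(a,float)
    return a if a.shape==(3,3) else (R.from_rotvec(a).as_matrix() if a.size==3 else R.from_quat(a).as_matrix())
def cloud(im):
    z=im["range_z"].astype(float); v,u=np.indices(z.shape)
    p=np.stack([(u-im["cx"])/im["fx"]*z,(v-im["cy"])/im["fy"]*z,z],-1)
    w=p@att(im["attitude"]).T+np.array(im["eye"]); w[z<=0]=np.nan
    return w
def save(im,n,s=1):
    cv2.imwrite("pics/"+n,cv2.cvtColor(im["pixels"],cv2.COLOR_RGB2BGR))
E
python3 - <<'E'
from h import *
im=get_image("top"); print(im["eye"],im["attitude"],im["fx"])
save(im,"top0.png"); w=cloud(im); np.save("w0.npy",w); np.save("p0.npy",im["pixels"])
im2=get_image("scene"); print(im2["eye"],im2["attitude"]);save(im2,"scene0.png")
print(get_obs())
E
```

```text
[ 465.5263607    19.13911481 1038.32997969] [-2.16233791  2.21257677 -0.03717691] 390.97269514007627
[1256.41822782  626.309675    767.32282482] [-1.11213209 -2.27771859  1.11629685]
{'t': 0.1, 'qpos': array([-1.23199938e+00,  4.23772140e-01,  1.63059447e+00,  8.19140252e-06,
        1.08862783e+00, -1.90586603e-02]), 'qvel': array([-0.00234225, -0.00345666, -0.00156639,  0.00124489,  0.00069903,
        0.00180588]), 'joint_torque': array([-2.99893991e-04, -5.45615530e+01, -2.74324107e+01,  6.44880161e-02,
        1.87370216e-02, -6.52565063e-05]), 'ee_pos': array([ 218.74077564, -584.93363101,  221.98212945]), 'orientation': array([-3.09007547e+00, -5.58871293e-01,  3.39122549e-04]), 'ft_force': array([0.18630275, 0.36775086, 0.32608346]), 'moment': array([-0.01894002, -0.00230858, -0.01870325]), 'width': 88.10866292302578}
```

View pics/top0.png

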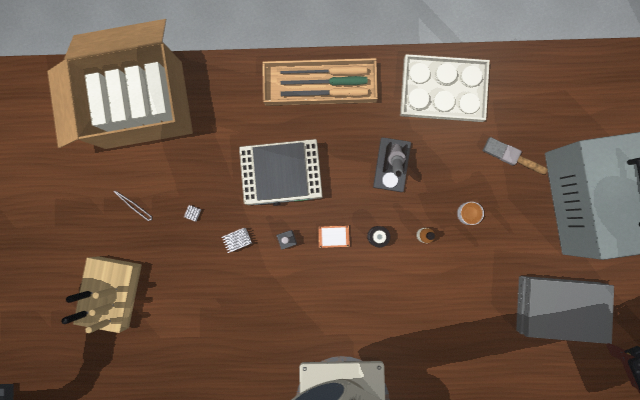

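View pics/scene0.png

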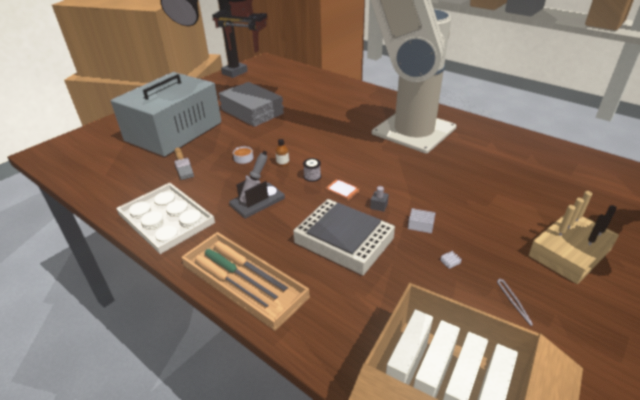

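The top view has +x up and +y to the left. The plate is at (280,172), the stand (393,165), the large sink (237,240), the weight (287,240), the copper (334,237), the reel (379,237), the bottle (427,236), the tin (470,213) and the spare (193,213). I'll measure these with the depth cloud.

Run:
```python
from h import *
w=np.load("w0.npy")
bench=w[255:300,200:300]; print("bench z",np.nanmedian(bench[...,2]), "x,y at",w[280,250])
B={"plate":(235,135,327,210,53,60),"case":(230,130,330,215,42,60),"stand":(365,132,415,196,10,25),"standall":(365,132,415,196,6,170),"copper":(314,222,353,252,5,20),"sink":(218,225,256,256,20,45),"weight":(272,226,300,254,26,42),"knob":(272,226,300,254,50,75),"tin":(452,196,488,228,12,40),"reel":(364,222,394,252,40,60),"bottle":(412,222,442,250,20,95),"spare":(180,202,206,224,8,20)}
zb=np.nanmedian(bench[...,2])
for n,(u0,v0,u1,v1,a,b) in B.items():
    p=w[v0:v1,u0:u1].reshape(-1,3); z=p[:,2]-zb; q=p[(z>a)&(z<b)]
    if len(q)<4: print(n,"none",np.nanmax(z)); continue
    (c,s,an)=cv2.minAreaRect(q[:,:2].astype(np.float32))
    print(n,len(q),"rect c",np.round(c,1),"size",np.round(s,1),"ang",round(an,1),"med",np.round(np.median(q,0),1),"zr",np.round([z[(z>a)&(z<b)].min(),z[(z>a)&(z<b)].max()],1))
p0=np.load("p0.npy"); c=p0[120:270,170:500]
cv2.imwrite("pics/crop0.png",cv2.cvtColor(cv2.resize(c,None,fx=2.4,fy=2.4,interpolation=cv2.INTER_CUBIC),cv2.COLOR_RGB2BGR))
```

```text
bench z 0.286738679549444 x,y at [ 3.23115980e+02  2.36532466e+02 -4.06183752e-02]
plate 2595 rect c [603.7 144.8] size [136.4 186.8] ang 4.3 med [603.  145.2  56.4] zr [53. 60.]
case 4512 rect c [603.2 145.3] size [151.2 199.6] ang 4.1 med [601.9 144.1  54.6] zr [42. 60.]
stand 1000 rect c [ 619.7 -145.3] size [ 80.5 135.7] ang 79.4 med [ 597.4 -134.7   16.7] zr [10.4 24.6]
standall 1572 rect c [ 615.5 -144.2] size [ 80.7 145.1] ang 80.0 med [ 611.9 -136.7   18.4] zr [  6.2 150.9]
copper 654 rect c [437.1  12.8] size [61.8 80. ] ang 2.0 med [433.9  12.5  10.5] zr [ 5.1 17.5]
sink 173 rect c [430.4 266. ] size [44.3 60.1] ang 22.0 med [432.3 265.2  31.6] zr [20.2 36.6]
weight 198 rect c [429.3 135.3] size [39.8 39.6] ang 18.5 med [430.  133.   34.1] zr [26.3 40.6]
knob 40 rect c [428.7 134.7] size [15.4 15. ] ang 87.8 med [428.9 134.9  61.3] zr [54.6 65.1]
tin 465 rect c [ 486.4 -342.9] size [60.3 57.3] ang 87.3 med [ 486.4 -343.    23.4] zr [12.1 30.2]
reel 355 rect c [ 432.1 -101. ] size [51.5 52. ] ang 45.9 med [ 432.8 -101.2   50.3] zr [45.4 55.7]
bottle 219 rect c [ 432.8 -219.7] size [34.  36.9] ang 82.6 med [ 433.7 -215.1   58.5] zr [20.  88.1]
spare 96 rect c [503.4 385.4] size [31.6 34. ] ang 67.7 med [503.6 385.3  13.6] zr [ 8.2 19.4]
```

View pics/crop0.png

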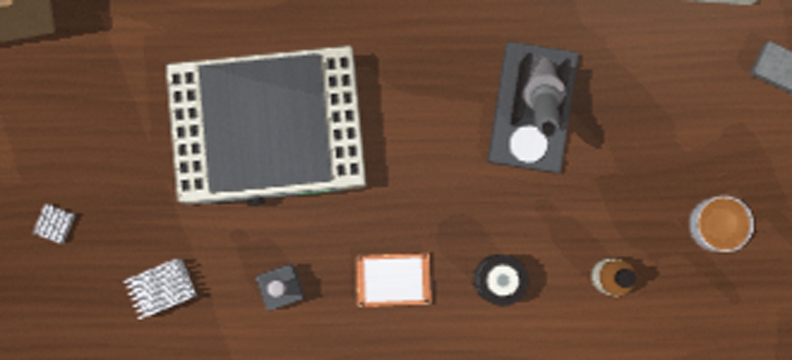

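```bash
cat >> h.py <<'E'
def to(x,y,z,yaw,o=None,pose=None):
    """turn (tool, deg) first, then shift (tool, cm) in the turned frame; jaws along yaw (deg)"""
    o=o or get_obs(); C=R.from_rotvec(o["orientation"]); best=None
    for k in (0,180):
        a=np.radians(yaw+k); ty=np.array([np.cos(a),np.sin(a),0]); tz=np.array([0,0,-1.])
        T=R.from_matrix(np.stack([np.cross(ty,tz),ty,tz],1)); r=np.degrees((C.inv()*T).as_rotvec())
        d=T.inv().apply(np.array([x,y,z])-o["ee_pos"])/10
        print("turn",np.round(r,1),"shift cm",np.round(d,2))
    print("t",round(o["t"],2),"pos",np.round(o["ee_pos"],1),"q1,q6",np.round(o["qpos"][[0,5]],2),"w",round(o["width"],1))
E
python3 - <<'E'
from h import *
to(434,12.5,150,2)
E
```

```text
turn [ -0.1  -0.1 -71.5] shift cm [58.96 23.6   7.2 ]
turn [-1.000e-01  1.000e-01  1.085e+02] shift cm [-58.96 -23.6    7.2 ]
t 0.1 pos [ 218.7 -584.9  222. ] q1,q6 [-1.23 -0.02] w 88.1
```

Request:
{"op": "play_rows", "data": {
  "plan": "8.7 0 0 0 0 0 -10.2;8.7 0 0 0 0 0 -10.2;8.7 0 0 0 0 0 -10.2;8.7 0 0 0 0 0 -10.2;8.7 0 0 0 0 0 -10.2;8.7 0 0 0 0 0 -10.2;8.7 0 0 0 0 0 -10.3;8.7 4.54 1.82 0.55 0 0 0;8.7 4.54 1.82 0.55 0 0 0;8.7 4.54 1.82 0.55 0 0 0;8.7 4.54 1.82 0.55 0 0 0;8.7 4.54 1.82 0.55 0 0 0;8.7 4.54 1.82 0.55 0 0 0;8.7 4.54 1.82 0.55 0 0 0;8.7 4.54 1.82 0.55 0 0 0;8.7 4.54 1.82 0.55 0 0 0;8.7 4.54 1.82 0.55 0 0 0;8.7 4.54 1.82 0.55 0 0 0;8.7 4.54 1.82 0.55 0 0 0;8.7 4.48 1.76 0.6 0 0 0"
}}

```text
t: 2.6
ee_pos: [434.5, 13.7, 150.5]
orientation: [2.182, 2.26, 0.0]
ft_force: [0.3, 0.8, -0.2]
width: 86.9
```

Run:
```python
from h import *
im=get_image("wrist"); save(im,"wr1.png"); print(im["eye"])
w=cloud(im); z=w[...,2]
m=(z>6)&(z<16)&(abs(w[...,0]-434)<60)&(abs(w[...,1]-12)<60)
q=w[m]; print(len(q),cv2.minAreaRect(q[:,:2].astype(np.float32)) if len(q)>5 else "")
to(434,12.5,150,2)
```

```text
[432.35575948  89.71716671 312.05759707]
5615 ((434.574951171875, 12.053905487060547), (56.11505126953125, 80.25721740722656), 0.8984174132347107)
turn [ 0.1 -0.1  0.1] shift cm [-0.47 -0.23  0.02]
turn [ 1.000e-01  1.000e-01 -1.799e+02] shift cm [0.47 0.23 0.02]
t 2.65 pos [436.2  17.3 150.2] q1,q6 [ 0.01 -0.03] w 86.9
```

View pics/wr1.png

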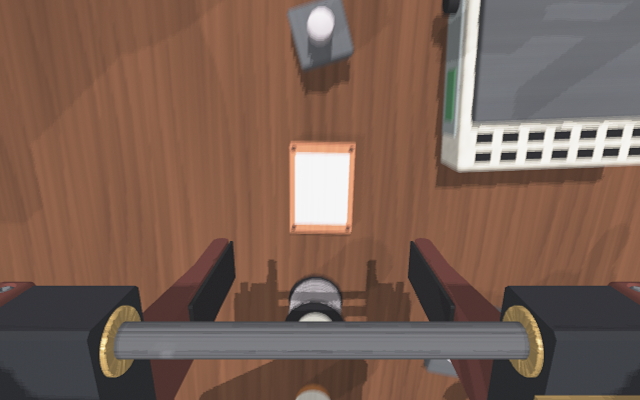

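The wrist view shows the copper at (322,187) between the fingers: centre (434.6,12.1), yaw 0.9°. Next I descend and grip it.

Request:
{"op": "play_rows", "data": {
  "plan": "8.7 0 0 0 0 0 1.1;8.7 0 0 3 0 0 0;8.7 0 0 3 0 0 0;8.7 0 0 3 0 0 0;8.7 0 0 2.5 0 0 0;8.7 0 0 1.5 0 0 0;8.7 0 0 1 0 0 0;8.7 0 0 0.7 0 0 0;8.7 0 0 0 0 0 0;5 0 0 0 0 0 0;5 0 0 0 0 0 0;5 0 0 0 0 0 0;5 0 0 0 0 0 0;5 0 0 0 0 0 0;5 0 0 0 0 0 0"
}}

```text
t: 4.53
ee_pos: [434.2, 12.1, 3.9]
orientation: [2.204, 2.239, 0.0]
ft_force: [-0.5, 1.1, 4.9]
width: 55.4
```

Run:
```python
from h import *
to(603.2,145.2,59,4.1)
to(603.2,145.2,120,4.1)
```

```text
turn [ 0.  -0.  -3.2] shift cm [12.07 17.81 -5.51]
turn [ -0.   -0.  176.8] shift cm [-12.07 -17.81  -5.51]
t 4.53 pos [434.2  12.1   3.9] q1,q6 [ 0.   -0.02] w 55.4
turn [ 0.  -0.  -3.2] shift cm [ 12.07  17.81 -11.61]
turn [ -0.   -0.  176.8] shift cm [-12.07 -17.81 -11.61]
t 4.53 pos [434.2  12.1   3.9] q1,q6 [ 0.   -0.02] w 55.4
```

Request:
{"op": "play_rows", "data": {
  "plan": "5 0 0 -1.6 0 0 0;5 0 0 -3 0 0 0;5 0 0 -4 0 0 0;5 0 0 -3 0 0 -3.2;5 2 3 0 0 0 0;5 3 4 0 0 0 0;5 3 4.5 0 0 0 0;5 2.5 4 0 0 0 0;5 1.5 2.3 0 0 0 0;5 0 0 0 0 0 0;5 0 0 0 0 0 0;5 0 0 0 0 0 0"
}}

```text
t: 6.02
ee_pos: [602.0, 143.8, 119.7]
orientation: [-2.141, -2.298, 0.002]
ft_force: [0.8, -0.0, -3.7]
width: 55.1
```

Run:
```python
from h import *
im=get_image("top"); w=cloud(im); p=w[125:215,230:335].reshape(-1,3)
im=get_image("wrist"); save(im,"wr2.png"); w=cloud(im); z=w[...,2]
m=(z>44)&(z<59)&(abs(w[...,0]-603)<110)&(abs(w[...,1]-145)<130); q=w[m]
print(len(q),cv2.minAreaRect(q[:,:2].astype(np.float32)), q.min(0),q.max(0))
for lo,hi in((53.5,59),):
    q=w[(z>lo)&(z<hi)&(abs(w[...,0]-603)<110)&(abs(w[...,1]-145)<130)];print(q.min(0),q.max(0))
to(603.2,145.2,62,4.1)
```

```text
35183 ((603.64892578125, 151.411865234375), (150.24195861816406, 186.94851684570312), 4.305504322052002) [522.01986923  54.4497382   44.00436702] [682.61406163 249.61561833  58.28008157]
[531.86290978  77.2954372   53.50096311] [674.5714953  214.20340512  58.28008157]
turn [-0.  0. -0.] shift cm [0.12 0.08 5.78]
turn [  0.   0. 180.] shift cm [-0.12 -0.08  5.78]
t 6.12 pos [602.5 143.9 119.8] q1,q6 [0.22 0.14] w 55.6
```

View pics/wr2.png

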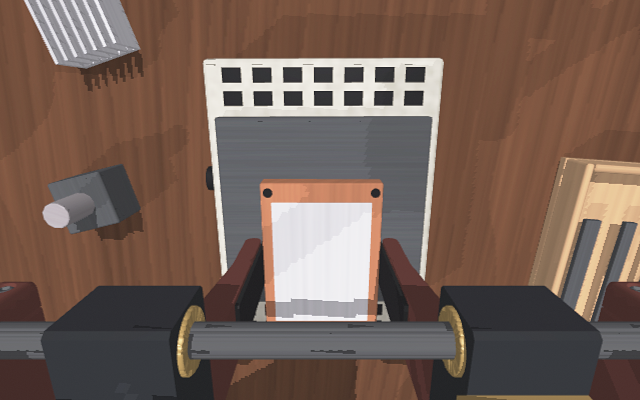

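The copper is held above the plate centre: the base's top edge is at (320,183) and the plate's far edge at (322,62). Now I lower it.

Request:
{"op": "play_rows", "data": {
  "plan": "5 0.1 0.1 2 0 0 0;5 0 0 2 0 0 0;5 0 0 1 0 0 0;5 0 0 0.5 0 0 0;5 0 0 0.3 0 0 0;5 0 0 0.15 0 0 0;5 0 0 0 0 0 0;5 0 0 0 0 0 0"
}}

```text
t: 7.12
ee_pos: [604.3, 145.6, 60.6]
orientation: [2.14, 2.299, 0.001]
ft_force: [0.2, -1.1, -4.1]
width: 55.7
```

Request:
{"op": "play_rows", "data": {
  "plan": "5 0 0 0.1 0 0 0;5 0 0 0 0 0 0;5 0 0 0 0 0 0;6.5 0 0 0 0 0 0;8.7 0 0 0 0 0 0;8.7 0 0 0 0 0 0;8.7 0 0 -2 0 0 0;8.7 0 0 -3 0 0 0;8.7 0 0 -4 0 0 0"
}}

```text
t: 8.25
ee_pos: [603.7, 145.5, 150.6]
orientation: [-2.14, -2.299, 0.001]
ft_force: [1.0, -0.4, -0.5]
width: 87.3
```

```bash
cat >> h.py <<'E'
def rect(w,lo,hi,x,y,r):
    q=w[(w[...,2]>lo)&(w[...,2]<hi)&(np.hypot(w[...,0]-x,w[...,1]-y)<r)]
    (c,s,a)=cv2.minAreaRect(q[:,:2].astype(np.float32)); print(len(q),np.round(c,1),np.round(s,1),round(a,1),"z",np.round(np.median(q[:,2]),1))
E
python3 - <<'E'
from h import *
to(430.5,265.5,150,22)
E
```

```text
turn [ -0.   -0.  -17.9] shift cm [ 17.61 -11.57   0.06]
turn [-0.000e+00  1.000e-01  1.621e+02] shift cm [-17.61  11.57   0.06]
t 8.25 pos [603.7 145.5 150.6] q1,q6 [0.22 0.15] w 87.3
```

Request:
{"op": "play_rows", "data": {
  "plan": "8.7 0 0 0 0 0 -9;8.7 0 0 0 0 0 -8.9;8.7 2.7 -1.8 0 0 0 0;8.7 4.3 -2.8 0 0 0 0;8.7 4.3 -2.8 0 0 0 0;8.7 4 -2.6 0 0 0 0;8.7 2.3 -1.57 0 0 0 0;8.7 0 0 0 0 0 0;8.7 0 0 0 0 0 0;8.7 0 0 0 0 0 0"
}}

```text
t: 9.5
ee_pos: [431.9, 265.0, 149.5]
orientation: [1.758, 2.603, 0.001]
ft_force: [0.4, 0.2, -0.3]
width: 87.2
```

Run:
```python
from h import *
im=get_image("wrist"); w=cloud(im); save(im,"wr3.png"); print(im["eye"])
rect(w,24,40,430,265,50); rect(w,28,36,430,265,50)
to(430.5,265.5,150,22)
im=get_image("top"); w=cloud(im); rect(w,63,70,603,145,50); print(np.nanmax(w[150:195,255:305,2]))
```

```text
[403.86293596 335.49422243 311.1061127 ]
1428 [430.6 265.8] [44.1 60.5] 21.8 z 31.4
1319 [430.5 266. ] [44.1 60. ] 21.8 z 31.5
turn [ 0.   0.  -0.1] shift cm [ 0.1  -0.1  -0.07]
turn [  0.   -0.  179.9] shift cm [-0.1   0.1  -0.07]
t 9.55 pos [431.8 265.  149.3] q1,q6 [0.53 0.14] w 86.9
685 [604.4 146.2] [56.  79.7] 3.7 z 66.7
71.89801887515057
```

View pics/wr3.png

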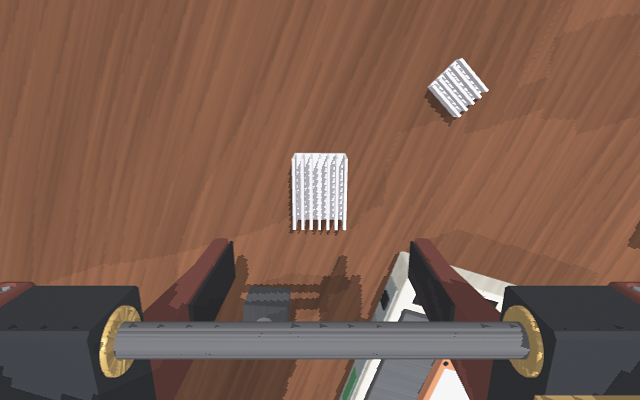

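The sink is at (320,190), fins along the tool x axis, well centred between the fingers. I descend and grip it.

Request:
{"op": "play_rows", "data": {
  "plan": "8.7 0.1 -0.1 3 0 0 0;8.7 0 0 3 0 0 0;8.7 0 0 3 0 0 0;8.7 0 0 2.5 0 0 0;8.7 0 0 1.5 0 0 0;8.7 0 0 1 0 0 0;8.7 0 0 0.45 0 0 0;8.7 0 0 0 0 0 0;4 0 0 0 0 0 0;4 0 0 0 0 0 0;4 0 0 0 0 0 0;4 0 0 0 0 0 0;4 0 0 0 0 0 0;4 0 0 0 0 0 0;4 0 0 0 0 0 0"
}}

```text
t: 11.48
ee_pos: [429.6, 266.0, 4.8]
orientation: [1.757, 2.604, 0.0]
ft_force: [-0.8, -0.7, 1.2]
width: 43.9
```

Run:
```python
from h import *
to(604.4,146.2,130,3.7)
```

```text
turn [ 0.  -0.  18.3] shift cm [-13.08  16.67 -12.52]
turn [   0.     0.  -161.7] shift cm [ 13.08 -16.67 -12.52]
t 11.47 pos [429.6 266.    4.8] q1,q6 [0.53 0.15] w 43.9
```

Request:
{"op": "play_rows", "data": {
  "plan": "4 0 0 -1.5 0 0 0;4 0 0 -4 0 0 0;4 0 0 -4 0 0 0;4 0 0 -3 0 0 0;4 0 0 0 0 0 9.1;4 0 0 0 0 0 9.2;4 -2 2.5 0 0 0 0;4 -3 3.9 0 0 0 0;4 -3.3 4.2 0 0 0 0;4 -3 3.8 0 0 0 0;4 -1.78 2.27 0 0 0 0;4 0 0 0 0 0 0;4 0 0 0 0 0 0;4 0 0 0 0 0 0;4 0 0 0 0 0 0"
}}

```text
t: 13.35
ee_pos: [603.7, 146.9, 129.8]
orientation: [-2.147, -2.293, 0.0]
ft_force: [0.2, -0.3, -1.3]
width: 43.9
```

Run:
```python
from h import *
for i in range(3): to(604.4,146.2,72,3.7)
w=cloud(get_image("wrist")); rect(w,62,70,604,146,70)
z=130-4.8; rect(w,z+24,z+40,604,146,45)
```

```text
turn [-0.  -0.   0.1] shift cm [-0.07  0.07  5.78]
turn [   0.    -0.  -179.9] shift cm [ 0.07 -0.07  5.78]
t 13.35 pos [603.7 146.9 129.8] q1,q6 [0.22 0.15] w 43.9
turn [-0.  -0.   0.1] shift cm [-0.07  0.07  5.78]
turn [   0.    -0.  -179.9] shift cm [ 0.07 -0.07  5.78]
t 13.35 pos [603.7 146.9 129.8] q1,q6 [0.22 0.15] w 43.9
turn [-0.  -0.   0.1] shift cm [-0.07  0.07  5.78]
turn [   0.    -0.  -179.9] shift cm [ 0.07 -0.07  5.78]
t 13.35 pos [603.7 146.9 129.8] q1,q6 [0.22 0.15] w 43.9
3355 [603.  172.9] [56.1 26.2] 3.3 z 65.7
5566 [604.4 151.4] [63.7 52. ] 5.3 z 156.5
```

Request:
{"op": "play_rows", "data": {
  "plan": "4 -0.05 0.05 2 0 0 0;4 0 0 2 0 0 0;4 0 0 1 0 0 0;4 0 0 0.5 0 0 0;4 0 0 0.25 0 0 0;4 0 0 0.1 0 0 0;4 0 0 0 0 0 0;4 0 0 0 0 0 0;4 0 0 0 0 0 0;6 0 0 0 0 0 0;8.7 0 0 0 0 0 0;8.7 0 0 0 0 0 0;8.7 0 0 -2 0 0 0;8.7 0 0 -4 0 0 0;8.7 0 0 -4 0 0 0;8.7 0 0 0 0 0 0"
}}

```text
t: 15.4
ee_pos: [607.5, 146.3, 176.2]
orientation: [2.145, 2.289, 0.01]
ft_force: [-1.0, -0.0, -0.1]
width: 87.1
```

Run:
```python
from h import *
w=cloud(get_image("top")); rect(w,92,106,604,146,60); rect(w,63,70,604,146,60)
to(429.2,135,165,18.5)
```

```text
0 [0. 0.] [0. 0.] 0.0 z nan
57 [607.1 110.1] [53.3  7.8] 4.7 z 67.1
turn [  0.3  -0.  -14.8] shift cm [  4.57 -17.13   0.9 ]
turn [ -0.   -0.4 165.2] shift cm [-4.57 17.13  0.9 ]
t 15.45 pos [606.1 146.  174. ] q1,q6 [0.22 0.15] w 86.9
  return _methods._mean(a, axis=axis, dtype=dtype,
  ret = ret.dtype.type(ret / rcount)
```

Request:
{"op": "play_rows", "data": {
  "plan": "8.7 0 0 0 0 0 -7.4;8.7 0 0 0 0 0 -7.4;8.7 0.7 -2.5 0 0 0 0;8.7 1.1 -4.2 0 0 0 0;8.7 1.1 -4.2 0 0 0 0;8.7 1 -3.8 0 0 0 0;8.7 0.6 -2.3 0.7 0 0 0;8.7 0 0 0 0 0 0;8.7 0 0 0 0 0 0;8.7 0 0 0 0 0 0;8.7 0 0 0 0 0 0"
}}

```text
t: 16.82
ee_pos: [430.1, 134.5, 164.2]
orientation: [1.836, 2.549, 0.0]
ft_force: [0.6, 0.0, 0.4]
width: 87.0
```

Run:
```python
from h import *
w=cloud(get_image("wrist")); rect(w,29,38,429,135,40); rect(w,57,66,429,135,40)
w=cloud(get_image("top")); rect(w,92,106,604,146,60); rect(w,63,70,604,146,60)
to(429.2,135,165,18.5)
```

```text
1641 [429.6 135.1] [39.9 40.1] 17.6 z 33.5
407 [429.6 135.2] [17.1 17.4] 64.2 z 61.4
217 [605.3 145.6] [44.4 59.7] 2.8 z 97.5
227 [604.  146.2] [55.4 80.2] 4.2 z 66.2
turn [ 0. -0. -0.] shift cm [ 0.07 -0.04 -0.08]
turn [ -0.  -0. 180.] shift cm [-0.07  0.04 -0.08]
t 16.93 pos [429.8 134.5 164.2] q1,q6 [ 0.28 -0.05] w 87.2
```

Request:
{"op": "play_rows", "data": {
  "plan": "8.7 0.05 0 3 0 0 0.9;8.7 0 0 3.5 0 0 0;8.7 0 0 3.5 0 0 0;8.7 0 0 2.5 0 0 0;8.7 0 0 1.5 0 0 0;8.7 0 0 1 0 0 0;8.7 0 0 0.4 0 0 0;8.7 0 0 0 0 0 0;3.5 0 0 0 0 0 0;3.5 0 0 0 0 0 0;3.5 0 0 0 0 0 0;3.5 0 0 0 0 0 0;3.5 0 0 0 0 0 0;3.5 0 0 0 0 0 0;3.5 0 0 0 0 0 0"
}}

```text
t: 18.8
ee_pos: [429.2, 134.9, 10.2]
orientation: [-1.855, -2.535, 0.0]
ft_force: [-0.9, -0.3, 2.4]
width: 39.8
```

Run:
```python
from h import *
to(604.9,145.8,160,3.5)
```

```text
turn [-0.  -0.  14.1] shift cm [ 1.000e-02  1.760e+01 -1.498e+01]
turn [   0.    -0.  -165.9] shift cm [-1.000e-02 -1.760e+01 -1.498e+01]
t 18.8 pos [429.2 134.9  10.2] q1,q6 [ 0.28 -0.03] w 39.8
```

Request:
{"op": "play_rows", "data": {
  "plan": "3.5 0 0 -1.5 0 0 0;3.5 0 0 -4 0 0 0;3.5 0 0 -5 0 0 0;3.5 0 0 -4.5 0 0 0;3.5 0 0 0 0 0 7;3.5 0 0 0 0 0 7.1;3.5 0 2.5 0 0 0 0;3.5 0 4 0 0 0 0;3.5 0 4.5 0 0 0 0;3.5 0 4 0 0 0 0;3.5 0 2.6 0 0 0 0;3.5 0 0 0 0 0 0;3.5 0 0 0 0 0 0;3.5 0 0 0 0 0 0;3.5 0 0 0 0 0 0"
}}

```text
t: 20.68
ee_pos: [604.2, 145.7, 160.4]
orientation: [-2.152, -2.288, 0.0]
ft_force: [0.4, -0.3, -5.4]
width: 40.1
```

Run:
```python
from h import *
to(604.9,145.8,108.5,3.5)
```

```text
turn [-0.  0.  0.] shift cm [0.01 0.07 5.19]
turn [  -0.   -0. -180.] shift cm [-0.01 -0.07  5.19]
t 20.68 pos [604.2 145.7 160.4] q1,q6 [0.22 0.16] w 40.1
```

Request:
{"op": "play_rows", "data": {
  "plan": "3.5 0 0.05 1.5 0 0 0;3.5 0 0 1.2 0 0 0;3.5 0 0 0.8 0 0 0;3.5 0 0 0.6 0 0 0;3.5 0 0 0.4 0 0 0;3.5 0 0 0.3 0 0 0;3.5 0 0 0.2 0 0 0;3.5 0 0 0.1 0 0 0;3.5 0 0 0 0 0 0;3.5 0 0 0 0 0 0;3.5 0 0 0 0 0 0"
}}

```text
t: 22.05
ee_pos: [605.5, 145.7, 109.3]
orientation: [2.152, 2.288, 0.0]
ft_force: [-0.0, -0.5, -6.7]
width: 39.7
```

Contact should come at a TCP height of about 108.2, so I creep down.

Request:
{"op": "play_rows", "data": {
  "plan": "3.5 0 0 0.05 0 0 0;3.5 0 0 0.05 0 0 0;3.5 0 0 0 0 0 0;3.5 0 0 0 0 0 0"
}}

```text
t: 22.55
ee_pos: [605.4, 145.7, 108.3]
orientation: [2.153, 2.288, 0.0]
ft_force: [-0.8, 0.3, -4.4]
width: 39.6
```

Request:
{"op": "play_rows", "data": {
  "plan": "3.5 0 0 0.05 0 0 0;3.5 0 0 0 0 0 0;3.5 0 0 0 0 0 0"
}}

```text
t: 22.92
ee_pos: [605.5, 145.7, 108.2]
orientation: [2.152, 2.288, 0.0]
ft_force: [-3.0, -1.5, 5.1]
width: 39.7
```

It's in contact. I release and lift clear.

Request:
{"op": "play_rows", "data": {
  "plan": "4.3 0 0 0 0 0 0;5.5 0 0 0 0 0 0;7 0 0 0 0 0 0;8.7 0 0 0 0 0 0;8.7 0 0 0 0 0 0;8.7 0 0 -1.5 0 0 0;8.7 0 0 -3 0 0 0;8.7 0 0 -4 0 0 0;8.7 0 0 -3 0 0 0;8.7 0 0 0 0 0 0;8.7 0 0 0 0 0 0"
}}

```text
t: 24.3
ee_pos: [604.9, 145.6, 222.3]
orientation: [-2.152, -2.288, 0.001]
ft_force: [0.1, -0.5, 0.9]
width: 86.9
```

Run:
```python
from h import *
to(432.3,-101,222,0)
```

```text
turn [-0.   0.   3.5] shift cm [-24.66 -17.26   0.03]
turn [  -0.    -0.  -176.5] shift cm [24.66 17.26  0.03]
t 24.3 pos [604.9 145.6 222.3] q1,q6 [0.22 0.16] w 86.9
```

Request:
{"op": "play_rows", "data": {
  "plan": "8.7 0 0 0 0 0 3.5;8.7 -2.2 -1.6 0 0 0 0;8.7 -4.2 -3 0 0 0 0;8.7 -4.6 -3.2 0 0 0 0;8.7 -4.6 -3.2 0 0 0 0;8.7 -4.2 -2.9 2 0 0 0;8.7 -3 -2.1 2.5 0 0 0;8.7 -1.86 -1.26 2.5 0 0 0;8.7 0 0 0 0 0 0;8.7 0 0 0 0 0 0;8.7 0 0 0 0 0 0"
}}

```text
t: 25.68
ee_pos: [433.8, -100.4, 153.3]
orientation: [2.219, 2.222, 0.001]
ft_force: [0.7, -0.1, 0.4]
width: 86.8
```

Run:
```python
from h import *
im=get_image("wrist"); w=cloud(im); rect(w,46,54,432,-101,40)
w=cloud(get_image("top")); rect(w,92,106,604,146,60); rect(w,63,70,604,146,60);rect(w,126,137,604,146,60);rect(w,150,170,604,146,60)
to(432.3,-101,12,0)
```

```text
3544 [ 432.7 -102.4] [53.2 53. ] 77.4 z 49.6
87 [604.9 145.7] [43.9 59.6] 3.9 z 97.8
223 [603.8 146.1] [55.1 79.9] 4.2 z 66.3
233 [605.3 146.1] [40.3 40.3] 3.2 z 132.1
53 [605.2 146.2] [16.2 16.9] 88.4 z 159.9
turn [0.1 0.  0.1] shift cm [-0.06 -0.14 14.13]
turn [-0.000e+00  1.000e-01 -1.799e+02] shift cm [ 0.06  0.14 14.13]
t 25.77 pos [ 433.7 -100.4  153.3] q1,q6 [-0.25 -0.26] w 86.8
```

Request:
{"op": "play_rows", "data": {
  "plan": "8.7 -0.2 -0.1 3 0 0 0;8.7 0 0 3.5 0 0 0;8.7 0 0 3 0 0 0;8.7 0 0 2.5 0 0 0;8.7 0 0 1.2 0 0 0;8.7 0 0 0.8 0 0 0;8.7 0 0 0 0 0 0;4.8 0 0 0 0 0 0;4.8 0 0 0 0 0 0;4.8 0 0 0 0 0 0;4.8 0 0 0 0 0 0;4.8 0 0 0 0 0 0;4.8 0 0 0 0 0 0;4.8 0 0 0 0 0 0"
}}

```text
t: 27.52
ee_pos: [432.0, -102.9, 12.9]
orientation: [2.221, 2.221, 0.0]
ft_force: [0.5, 0.4, 5.9]
width: 53.4
```

Run:
```python
from h import *
to(432,-100,230,4); to(591.5,314.5,230,4)
```

```text
turn [ 0.  0. -4.] shift cm [ 2.900e-01  2.000e-02 -2.171e+01]
turn [  0.  -0. 176.] shift cm [-2.900e-01 -2.000e-02 -2.171e+01]
t 27.52 pos [ 432.  -102.9   12.9] q1,q6 [-0.26 -0.26] w 53.4
turn [ 0.  0. -4.] shift cm [ 40.53  18.82 -21.71]
turn [  0.  -0. 176.] shift cm [-40.53 -18.82 -21.71]
t 27.52 pos [ 432.  -102.9   12.9] q1,q6 [-0.26 -0.26] w 53.4
```

Request:
{"op": "play_rows", "data": {
  "plan": "4.8 0 0 -1.5 0 0 0;4.8 0 0 -4 0 0 0;4.8 0 0 -5.2 0 0 -2;4.8 0 0 -5 0 0 -2;4.8 1.5 0.7 -4 0 0 0;4.8 3.5 1.6 -2 0 0 0;4.8 4.5 2.1 0 0 0 0;4.8 5 2.3 0 0 0 0;4.8 5 2.3 0 0 0 0;4.8 5 2.3 0 0 0 0;4.8 5 2.3 0 0 0 0;4.8 4.5 2.1 0 0 0 0;4.8 3.5 1.7 0 0 0 0;4.8 2 1 0 0 0 0;4.8 1 0.42 0 0 0 0;4.8 0 0 0 0 0 0;4.8 0 0 0 0 0 0;4.8 0 0 0 0 0 0"
}}

```text
t: 29.78
ee_pos: [591.1, 313.3, 229.9]
orientation: [-2.144, -2.297, 0.0]
ft_force: [0.2, 0.1, -3.2]
width: 53.8
```

Run:
```python
from h import *
im=get_image("scene"); save(im,"sc1.png")
to(591.5,314.5,14,4)
```

```text
turn [-0.  0. -0.] shift cm [ 0.1   0.04 21.59]
turn [  0.   0. 180.] shift cm [-0.1  -0.04 21.59]
t 29.82 pos [591.2 313.4 229.9] q1,q6 [0.47 0.4 ] w 53.4
```

View pics/sc1.png

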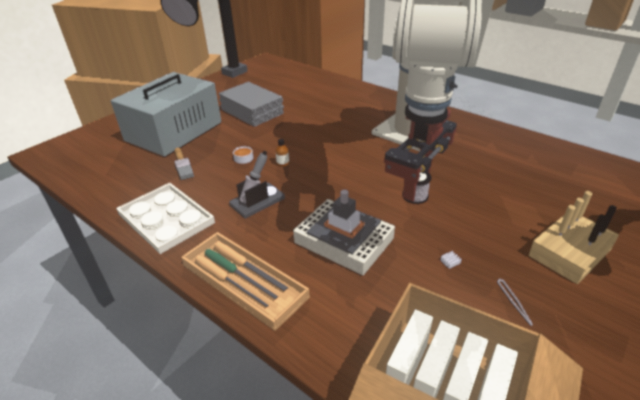

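The stack stands at (343,225) with the reel held upright at (418,185). The area below it is clear, so I lower.

Request:
{"op": "play_rows", "data": {
  "plan": "4.8 0 0 3 0 0 0;4.8 0 0 4.5 0 0 0;4.8 0 0 5 0 0 0;4.8 0 0 4 0 0 0;4.8 0 0 2.5 0 0 0;4.8 0 0 1.5 0 0 0;4.8 0 0 0.7 0 0 0;4.8 0 0 0.3 0 0 0;4.8 0 0 0.1 0 0 0;4.8 0 0 0.1 0 0 0;4.8 0 0 0 0 0 0;4.8 0 0 0 0 0 0"
}}

```text
t: 31.32
ee_pos: [591.4, 314.4, 13.0]
orientation: [2.142, 2.298, 0.001]
ft_force: [0.4, 1.0, -1.1]
width: 53.5
```

Touching, with the weight partly unloaded. I release, lift clear and head for the tin.

Request:
{"op": "play_rows", "data": {
  "plan": "4.8 0 0 0.05 0 0 0;5.6 0 0 0 0 0 0;7 0 0 0 0 0 0;8.7 0 0 0 0 0 0;8.7 0 0 0 0 0 0;8.7 0 0 -2 0 0 0;8.7 0 0 -4 0 0 0;8.7 0 0 -5 0 0 0;8.7 0 0 -6 0 0 0;8.7 0 0 -5 0 0 0;8.7 0 0 0 0 0 0;8.7 0 0 0 0 0 0"
}}

```text
t: 32.83
ee_pos: [590.9, 314.1, 232.6]
orientation: [2.142, 2.298, 0.0]
ft_force: [0.6, 1.2, -0.1]
width: 87.0
```

Run:
```python
from h import *
to(486.4,-343,232,0)
```

```text
turn [ 0. -0.  4.] shift cm [-6.571e+01 -1.045e+01  6.000e-02]
turn [   0.    0. -176.] shift cm [6.571e+01 1.045e+01 6.000e-02]
t 32.83 pos [590.9 314.1 232.6] q1,q6 [0.47 0.4 ] w 87.0
```

Request:
{"op": "play_rows", "data": {
  "plan": "8.7 0 0 0 0 0 4;8.7 -2.5 -1 0 0 0 0;8.7 -4.5 -1.2 0 0 0 0;8.7 -5.5 -1.2 0 0 0 0;8.7 -5.5 -1.2 0 0 0 0;8.7 -5.5 -1.2 0 0 0 0;8.7 -5.5 -1.2 0 0 0 0;8.7 -5.5 -1 0 0 0 0;8.7 -5.5 -1 0 0 0 0;8.7 -5.5 -0.5 0 0 0 0;8.7 -5.5 -0.5 0 0 0 0;8.7 -5.5 -0.45 0 0 0 0;8.7 -4.5 0 0 0 0 0;8.7 -3 0 2 0 0 0;8.7 -1.71 0 3 0 0 0;8.7 0 0 3 0 0 0;8.7 0 0 0 0 0 0;8.7 0 0 0 0 0 0;8.7 0 0 0 0 0 0"
}}

```text
t: 35.2
ee_pos: [487.4, -343.0, 153.3]
orientation: [2.22, 2.221, 0.0]
ft_force: [-0.5, -0.3, 0.3]
width: 86.9
```

Run:
```python
from h import *
im=get_image("wrist"); w=cloud(im); rect(w,18,32,486,-343,45)
w=cloud(get_image("top")); rect(w,45,55,591,314,45)
to(486.4,-343,6,0)
```

```text
3856 [ 487.2 -344.4] [59.4 59.2] 50.9 z 22.3
341 [591.7 314.7] [51.5 52.3] 11.2 z 50.5
turn [0.1 0.1 0. ] shift cm [-0.   -0.1  14.73]
turn [-1.0e-01  1.0e-01 -1.8e+02] shift cm [ 0.    0.1  14.73]
t 35.3 pos [ 487.4 -343.   153.3] q1,q6 [-0.63 -0.63] w 86.9
```

Request:
{"op": "play_rows", "data": {
  "plan": "8.7 -0.14 0 3 0 0 0;8.7 0 0 3.5 0 0 0;8.7 0 0 3.5 0 0 0;8.7 0 0 2.5 0 0 0;8.7 0 0 1.3 0 0 0;8.7 0 0 0.9 0 0 0;8.7 0 0 0 0 0 0;5.4 0 0 0 0 0 0;5.4 0 0 0 0 0 0;5.4 0 0 0 0 0 0;5.4 0 0 0 0 0 0;5.4 0 0 0 0 0 0;5.4 0 0 0 0 0 0"
}}

```text
t: 36.92
ee_pos: [487.0, -344.4, 5.6]
orientation: [2.221, 2.221, 0.0]
ft_force: [-0.4, 0.6, 5.7]
width: 59.6
```

Run:
```python
from h import *
to(615,-30,230,0)
```

```text
turn [ 0.  0. -0.] shift cm [ 31.44  12.8  -22.44]
turn [  0.  -0. 180.] shift cm [-31.44 -12.8  -22.44]
t 36.92 pos [ 487.  -344.4    5.6] q1,q6 [-0.64 -0.64] w 59.6
```

Request:
{"op": "play_rows", "data": {
  "plan": "5.4 0 0 -1.4 0 0 0;5.4 0 0 -4 0 0 0;5.4 0 0 -5.5 0 0 0;5.4 0 0 -5.5 0 0 0;5.4 0 0 -4 0 0 0;5.4 1.5 0.5 -2 0 0 0;5.4 3.5 1.3 0 0 0 0;5.4 5 2 0 0 0 0;5.4 5 2 0 0 0 0;5.4 5 2.2 0 0 0 0;5.4 5 2.2 0 0 0 0;5.4 3.5 1.4 0 0 0 0;5.4 2 0.8 0 0 0 0;5.4 0.94 0.4 0 0 0 0;5.4 0 0 0 0 0 0;5.4 0 0 0 0 0 0;5.4 0 0 0 0 0 0"
}}

```text
t: 39.05
ee_pos: [614.5, -30.9, 229.2]
orientation: [-2.223, -2.22, 0.0]
ft_force: [-0.5, 1.0, -0.8]
width: 60.0
```

Run:
```python
from h import *
to(615,-30,6,0)
```

```text
turn [-0.   0.  -0.1] shift cm [ 0.09  0.05 22.32]
turn [  0.    0.  179.9] shift cm [-0.09 -0.05 22.32]
t 39.05 pos [614.5 -30.9 229.2] q1,q6 [-0.07 -0.07] w 60.0
```

Request:
{"op": "play_rows", "data": {
  "plan": "5.4 0.05 0 3 0 0 0;5.4 0 0 4.5 0 0 0;5.4 0 0 5 0 0 0;5.4 0 0 4 0 0 0;5.4 0 0 2.7 0 0 0;5.4 0 0 1.5 0 0 0;5.4 0 0 0.9 0 0 0;5.4 0 0 0.4 0 0 0;5.4 0 0 0.2 0 0 0;5.4 0 0 0.1 0 0 0;5.4 0 0 0 0 0 0;5.4 0 0 0 0 0 0"
}}

```text
t: 40.55
ee_pos: [615.0, -29.3, 6.5]
orientation: [2.221, 2.221, 0.001]
ft_force: [0.7, -0.0, 0.6]
width: 59.7
```

Request:
{"op": "play_rows", "data": {
  "plan": "5.4 0 0 0.08 0 0 0;5.4 0 0 0 0 0 0;6.2 0 0 0 0 0 0;7.5 0 0 0 0 0 0;8.7 0 0 0 0 0 0;8.7 0 0 0 0 0 0;8.7 0 0 -2 0 0 0;8.7 0 0 -4 0 0 0;8.7 0 0 -5.5 0 0 0;8.7 0 0 -5.5 0 0 0;8.7 0 0 -5 0 0 0;8.7 0 -4 0 0 0 0;8.7 -2 -5 0 0 0 0;8.7 -3 -5 0 0 0 0;8.7 -4 -4 0 0 0 0;8.7 -3 0 0 0 0 0;8.7 0 0 0 0 0 0;8.7 0 0 0 0 0 0;8.7 0 0 0 0 0 0"
}}

```text
t: 42.92
ee_pos: [435.0, -148.5, 225.5]
orientation: [-2.22, -2.223, -0.0]
ft_force: [0.3, -0.2, -0.6]
width: 87.0
```

Run:
```python
from h import *
im=get_image("top"); w=cloud(im); save(im,"top2.png")
for n,a in {"case":(42,60,603,145,130),"base":(63,70,604,146,60),"sink":(92,106,604,146,60),"weight":(126,137,604,146,60),"tin":(14,34,615,-30,45),"reel":(45,55,591,314,45),"bottle":(20,95,433,-216,35),"spare":(8,20,503,385,35)}.items():
    print(n,end=" "); rect(w,*a)
o=get_obs(); print(o["t"],o["ee_pos"],o["ft_force"])
```

```text
case 3753 [602.9 145.7] [151.9 200.4] 4.2 z 53.3
base 216 [604.  146.2] [55.3 79.9] 4.0 z 66.5
sink 89 [604.9 145.5] [44.  59.7] 3.7 z 97.9
weight 231 [605.6 146.3] [40.1 39.8] 3.1 z 132.4
tin 421 [614.4 -28.4] [57.4 58. ] 41.8 z 23.4
reel 342 [592.5 315. ] [51.6 51.6] 0.0 z 50.3
bottle 0 [0. 0.] [0. 0.] 0.0 z nan
spare 103 [503.4 385.6] [31. 34.] 65.8 z 13.0
42.975 [ 435.00026483 -148.48679247  225.42132163] [-0.47937389 -0.2698207  -0.21567326]
  return _methods._mean(a, axis=axis, dtype=dtype,
  ret = ret.dtype.type(ret / rcount)
```

View pics/top2.png

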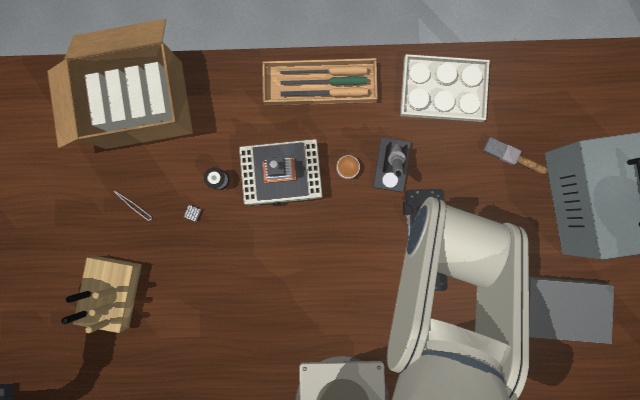

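Everything is in place: the reel at (216,178), the stack (281,170), the tin (348,167) and the spare (193,213). The arm hides the bottle in this view, so I check it in the scene camera and then hand in.

Run:
```python
from h import *
w=cloud(get_image("scene")); rect(w,60,90,433,-216,40)
o=get_obs(); print(np.abs(o["qvel"]).max())
q=w[(w[...,2]>60)&(w[...,2]<90)&(np.hypot(w[...,0]-433,w[...,1]+216)<40)]
if len(q)>10: print(close_job())
```

```text
62 [ 434.7 -221.5] [23.5 20.9] 24.3 z 75.6
0.0035335172741838266
the job is handed in; nothing more can be done
None
```

I finished the job and handed it in at about 43 s. My last checks were all within tolerance, but the hand-in gave no verdict.

| Item | Last measured position | Offset |
|---|---|---|
| Copper base | on the plate | about 1 mm from plate centre, turned within 0.5° of it |
| Heat sink | on the base, fins up | about 1 mm from base centre, turned within 0.5° of it |
| Steel weight | on the fins | about 1 mm from sink centre; lowered in sub-millimetre steps at the end |
| Rosin tin | (614, −28) mm, in the gap | about 174 mm from the plate centre, about 116 mm from the stand centre |
| Solder reel | (592, 315) mm, upright at the free end | about 170 mm from the plate centre |
| Spare heat sink | where it was | no change beyond measuring noise |

The arm hid the flux bottle in the last top view. The scene camera showed it upright at about (435, −221) mm; the first top view gave (433, −220) mm.

No check failed. The different views agreed to about 2 mm.

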